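Isolate the polishing motor and open its cabinet

ROBOT

A 6-joint arm with a two-finger parallel gripper is mounted at the origin on the work surface. World frame = base frame: x ahead of the robot, y to its left, z up, the work surface at z = 0. Lengths are in mm, angles in rad, forces in N, time in s.
With the tool pointing down it reaches from about 275 to 1000 mm from the base axis. Payload 8.4 kg.
Tool frame: the origin (TCP) lies between the finger pads, 19 mm behind the fingertips; this is the grasp point; z points along the fingers, y is the line along which they close (so a half turn about z gives the same grasp; the last joint's range is limited). The gripper opens to 85 mm and grips with 20 to 120 N. Pads are 22 mm wide; open, the fingers measure 114 mm over their backs; the gripper's body (76 mm by 85 mm) begins 54 mm behind the grasp point. The pads swing forward as they close: fully open they stand 13 mm farther back than shut.
Start: joints at [1.247, 0.353, 1.633, -0, 1.155, -0.002], TCP at [197.67, 592.92, 249.981] pointing down, gripper open.
Joint ranges: [-2.63, 2.63], [-0.92, 2.1], [0.06, 2.66], [-1.3, 4.44], [0, 2.69], [-3.02, 3.02]. Speed limits (rad/s): [2.22, 2.22, 2.79, 3.14, 3.14, 3.14].

INTERFACE

Orientations are given as [roll, pitch, yaw] about the fixed x, y, z axes, in that order (R = Rz(yaw) Ry(pitch) Rx(roll)).
In Python, from rig import r, cams gives the robot as it stands. The module is installed in compiled form; this text tells all that it offers.
- The arm moves only by the tool send_rows, never from a script. Its argument "targets" is one flat list of numbers, 7 for each row, row after row: the shift along the tool's x, y, z in m, then the turn, a rotation vector about the tool's x, y, z in rad, then the opening, from -1 (shut) to 1 (fully open). In form: [tx, ty, tz, wx, wy, wz, fingers, tx, ty, tz, wx, wy, wz, fingers, ...]. A call has 1 to 12 rows; each row is the pose to reach, as a shift and turn from the pose commanded when the call began, along the tool's axes at that moment; what a row does not reach only later rows make up. A row lasts 1/12 s, in which the tool goes at most 41.7 mm and 7.16 degrees, less where a joint would pass 70% of its speed; a pose out of reach is approached as far as the arm can. A call with a gripper value outside its range is refused whole. The fingers move at their own pace and stop on an object; "grip_force" is the grip in N (left out, the last holds). Time passes only in rows, so rows that repeat a pose let the fingers close. It gives the time, the measured TCP pose, the force, the opening and the grip force at its end, in the units of the state.
- r.sense(): the state, without advancing time (a new reading comes with each control period).
- cams.grab_frame(name): name is "side" or "top" or "wrist"; returns a dict with "color" (420x560x3 uint8, blue, green, red), "fx", "fy", "cx", "cy" (pixels), "k1" (the pictures are not rectified: a ray, as slopes to the right and down, at radius r is drawn at 1 + k1 r^2 times it, then the intrinsics apply), "xyz" and "attitude" of the camera in the world. Camera axes: x right, y down, z forward; pixel columns grow to the right and rows downward; lengths in mm; the calibration is good to about 2 mm. A picture is of the moment at which its call begins. There is no depth.
- r.sign_off(): hands the job in; it is judged then, once.
The state is a dict: "clock": time; "qpos": joint angles; "qvel": joint speeds; "joint_efforts": joint torques, N m; "eef_pos": TCP position; "tcp_rot": TCP orientation; "contact_force": force on the tool from outside, world axes, zero at the start; "wrist_torque": the same for the moment, N m; "opening": opening from 0.0 (shut) to 1.0 (fully open); "grasp_force": force on a finger pad.
Only numpy, scipy, OpenCV 4.12 (cv2) and the standard library are available. Lean on these libraries where they do the work, as an engineer would, in place of code of your own. Each camera call takes 0.05 s, during which the arm holds its last target. There are 200 camera calls.

TASK

The felt wheel in the polishing cabinet is due for a change. First turn the big pointer handle on the tilted switch box back through its clicks, anticlockwise, all the way to its off position at the left-hand end and let it rest there; only then swing the cabinet door at least 65 degrees open and leave it standing so. Leave the small round speed dial as it is and do not shift the other things on the bench.

Things in the scene. Friction and masses are not known exactly. Their poses are not given: they have to be found in the camera images.
- switch: Grey switch box, fixed: 210 wide (y), 150 along its slope, 50 thick, on a bracket. Origin on the bench under the face centre, which is 100 mm higher. The face normal leans 0.36 rad from vertical towards the switch's own -x. Pointer handle left of centre, speed dial 110 mm right of it. A raised ring (left) marks off; one, two and three pips, clockwise over the top, mark the running positions.
- handle (a joint): Angle (rad) of the black pointer handle: 0 = off, nose pointing left (switch's +y); grows clockwise seen from the front. Sprung detents at 0, 1.05, 2.09, 3.14: let go in between it snaps to the nearer one. Starts at 2.09 or 3.14. Stops at -0.04 and 3.18. A click takes about 0.3 N m. The way to off is more than a wrist turns in one grasp.
- handle_grip (a point): On the handle's axis, 35 mm above the face: a place for the TCP. z: outward face normal (turning axis); y: along the bar to the nose; x: across the bar. Bar 16 mm thick, from 12 to 48 mm above the face, from 25 mm behind the axis to 45 mm ahead (pointed nose). Under it a hub, 40 mm diameter, up to 12 mm above the face, and a round plate, 86 mm diameter, 3 mm thick.
- handle_nose (a point): Tip of the handle's nose, 45 mm from the axis, 35 mm above the face.
- dial (a joint): Angle (rad) of the small round speed dial (26 mm diameter, 20 mm tall) on the right of the same face. Not to be turned.
- dial_mark (a point): Outer end of the mark line on top of the speed dial, 10 mm from its axis.
- door (a joint): Angle (rad) of the cabinet door: 0 shut, grows as it swings out towards the robot, at most 1.9. Hinge at the cabinet's left (+y) front edge, upright axis. Stiff hinge: the door stays where it is left.
- door_grip (a point): On the upright round steel handle bar of the door, 23 mm below its free upper end. Bar 12 mm in diameter, 100 mm long, its axis 36 mm before the door's outer face, 215 mm from the hinge line. Its upper end is free, about 9 mm below the cabinet's top, so fingers can close on it from above; arms join it to the door only at its lower end.
- door_hinge (a point): On the door's hinge line, at the height of the door's top, mid-thickness, left edge of the green polishing cabinet (250 wide, 220 deep, 240 high, fixed, felt wheel inside). The door is 12 mm thick, 246 wide. Axes turn with the door: -y along it to the free edge, -x out of its outer face.
- hammer: Small wooden-handled hammer, 220 mm long, lying on the bench between switch box and cabinet; leave alone.
- dish: Shallow wooden dish, 110 mm across, 22 mm high, standing between switch box and cabinet; leave alone.
- oil: Amber bottle, 48 mm diameter, 120 mm high, right of the switch box; leave alone.
- jar: Glass jar, 56 mm diameter, 70 mm high, standing between switch box and cabinet; leave alone.
- block: Steel bench block 70 x 70 x 28 mm; leave alone.
- mandrel: Upright tapered aluminium ring mandrel, 150 mm high, 56 mm foot, right of the switch box; leave alone.

How it is judged:
By the outcome, as a careful person would: the job done as asked, in the order asked, and still so for the second after the job is handed in, with the robot touching nothing.
It also fails if it takes over 72 s, if anything falls off the work surface, if the arm or the gripper's body presses on something with over 40 N, if the wrist force passes 120 N, or if a joint passes its speed limit or range.

## Working session

There is one attempt and no reset: what is moved stays moved. The work goes in short steps, Python scripts to look and compute and a tool call to move; the robot and the scene stay as the last step left them, time stands still between calls to the robot, and variables do not carry over. Pictures are saved under pics/ and viewed, at most 10 in all, crops included, and the job is handed in when it is done.

Besides the shell and the picture viewer there is one more tool, called as a command line: name --argument value ..., lists and objects as JSON in quotes. send_rows: Moves the arm, as the interface text tells. Its arguments: {"type":"object","properties":{"targets":{"type":"array"},"grip_force":{"type":"number"}},"required":["targets"]}

```bash
mkdir -p pics; python3 - <<'E'
from rig import r,cams
import cv2
print(r.sense())
for n in ["side","top"]:
    f=cams.grab_frame(n); cv2.imwrite(f"pics/{n}0.png",f["color"])
    print(n,{k:v for k,v in f.items() if k!="color"})
E
```

```text
{'clock': 0.0, 'qpos': array([ 1.24658322e+00,  3.53664768e-01,  1.63416455e+00,  1.55292900e-05,
        1.15522408e+00, -2.40781593e-03]), 'qvel': array([ 0.00070188, -0.00048421,  0.0007844 ,  0.00109358,  0.00047048,
        0.00150025]), 'joint_efforts': array([ 1.91891231e-03, -6.05252552e+01, -3.42063224e+01,  3.10851256e-04,
        9.49182606e-03,  9.47709452e-06]), 'eef_pos': array([197.52333938, 592.46465662, 249.23828307]), 'tcp_rot': array([-3.14013194e+00, -1.77155199e-05,  2.81978107e+00]), 'contact_force': array([-0.35312998,  0.61390602,  1.46957951]), 'wrist_torque': array([ 0.00409374,  0.00827295, -0.01619364]), 'grasp_force': 0.0, 'opening': 0.998959585212868}
side {'fx': 478.66766042801663, 'fy': 478.66766042801663, 'cx': 275.9190532088287, 'cy': 206.14081281586323, 'k1': -0.034539072397533184, 'xyz': array([-125.8873526 , -729.5344306 , 1237.79674409]), 'attitude': array([-2.42288244e+00,  5.11819133e-04, -7.51910534e-01])}
top {'fx': 469.31977073758145, 'fy': 469.31977073758145, 'cx': 276.0477931331862, 'cy': 215.47118582927453, 'k1': -0.019235934199063772, 'xyz': array([ 373.43751803,  -51.34788738, 1360.25138127]), 'attitude': array([-3.02141914e+00,  2.62595719e-03, -1.55322052e+00])}
```

View pics/side0.png

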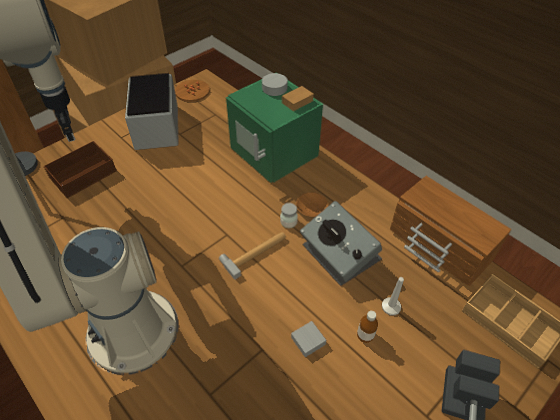

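View pics/top0.png

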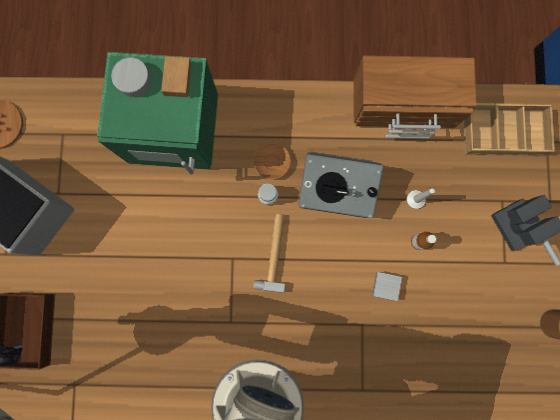

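The side view shows the switch at about (340,243), its black handle at (333,232), and the cabinet at (275,130) with its door bar near (257,150). In the top view the switch is at (341,185) and the door bar at (190,163). I'll zoom in on these.

```bash
cat > h.py <<'E'
import numpy as np, cv2
from scipy.spatial.transform import Rotation as Ro
from rig import r,cams
def rot(a): return Ro.from_euler('xyz',a).as_matrix()
def ray(f,u,v):
    d=np.array([(u-f['cx'])/f['fx'],(v-f['cy'])/f['fy']]); s=d.copy()
    for _ in range(10): s=d/(1+f['k1']*(s@s))
    w=rot(f['attitude'])@np.array([*s,1]); return np.array(f['xyz']),w/np.linalg.norm(w)
def proj(f,P):
    c=rot(f['attitude']).T@(np.array(P,float)-f['xyz']); s=c[:2]/c[2]; s=s*(1+f['k1']*(s@s))
    return np.array([s[0]*f['fx']+f['cx'],s[1]*f['fy']+f['cy']])
def onz(f,u,v,z):
    o,d=ray(f,u,v); return o+d*(z-o[2])/d[2]
def tri(f1,p1,f2,p2):
    A=[];b=[]
    for f,p in((f1,p1),(f2,p2)):
        o,d=ray(f,*p); M=np.eye(3)-np.outer(d,d); A.append(M); b.append(M@o)
    X=np.linalg.lstsq(np.vstack(A),np.hstack(b),rcond=None)[0]
    return X,[np.linalg.norm(M@X-q) for M,q in zip(A,b)]
E
python3 - <<'E'
import cv2,numpy as np
s=cv2.imread('pics/side0.png');t=cv2.imread('pics/top0.png')
c=lambda i,x,y,w,h:cv2.resize(i[y:y+h,x:x+w],(400,300),interpolation=cv2.INTER_CUBIC)
cv2.imwrite('pics/z.png',np.vstack([np.hstack([c(s,293,198,100,75),c(t,292,148,100,75)]),np.hstack([c(s,220,90,120,90),c(t,98,90,120,90)])]))
E
```

```text
(no output)
```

View pics/z.png

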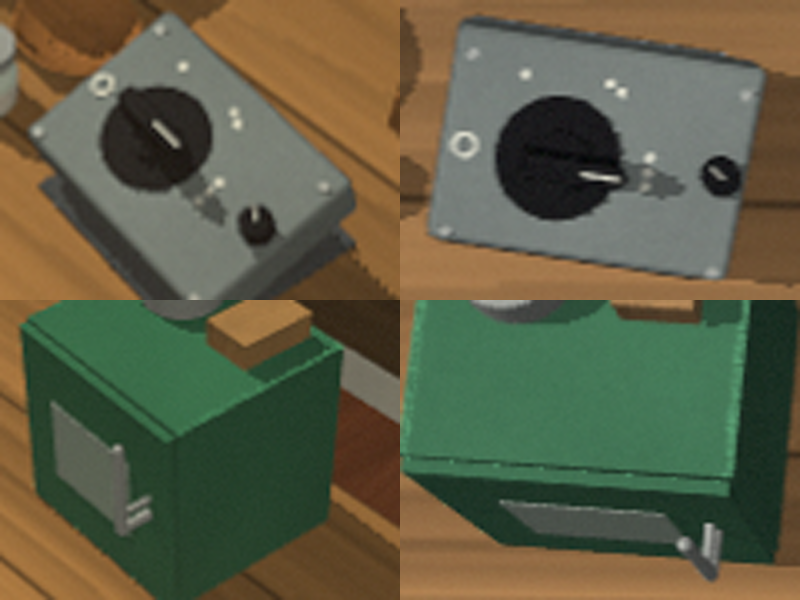

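Zoomed view: the handle's nose points right at the three pips, so it stands at 3.14. The ring is on the left at zoomed (465,145) in the top view and (102,84) in the side view. The door's bar top is at zoomed (118,448) side and (685,545) top. Next I triangulate these.

```bash
python3 - <<'E'
from h import *
S=cams.grab_frame('side');T=cams.grab_frame('top')
np.set_printoptions(precision=3,suppress=True)
def s1(x,y):return(293-.375+x/4,198-.375+y/4)
def t1(x,y):return(292-.375+(x-400)/4,148-.375+y/4)
def s2(x,y):return(220-.35+x*.3,90-.35+(y-300)*.3)
def t2(x,y):return(98-.35+(x-400)*.3,90-.35+(y-300)*.3)
sw=dict(TL=((160,29),(472,53)),TR=((323,186),(746,96)),BL=((37,131),(444,231)),BR=((195,297),(712,272)),ring=((102,84),(465,145)),p1=((182,66),(525,74)),p2=((236,119),(616,88)),p3=((219,183),(650,157)),plate=((156,140),(558,158)),dial=((256,224),(720,176)))
X={}
for k,(a,b) in sw.items():
    X[k],e=tri(S,s1(*a),T,t1(*b)); print(k,X[k],e)
c=np.mean([X[k] for k in('TL','TR','BL','BR')],0)
ey=(X['TL']+X['BL']-X['TR']-X['BR']);ey/=np.linalg.norm(ey)
ex=(X['TL']+X['TR']-X['BL']-X['BR']);ex/=np.linalg.norm(ex)
n=np.cross(ex,ey);print('c',c,'ey',ey,'ex',ex,'n',n,'lean',np.arccos(n[2]),'yaw',np.arctan2(-ey[0],ey[1]),np.arctan2(-n[1],-n[0]))
for k in X: print(k,(X[k]-c)@np.c_[ex,ey,n])
dr=dict(bartop=((118,448),(685,545)),hl=((22,328),(404,470)),fr=((175,440),(729,492)))
for k,(a,b) in dr.items():
    print(k,*tri(S,s2(*a),T,t2(*b)))
E
```

```text
TL [ 672.338 -133.183  122.586] [np.float64(0.24181363663310199), np.float64(0.24181363663285096)]
TR [ 645.655 -317.195  124.062] [np.float64(0.32549896830848535), np.float64(0.32549896830858716)]
BL [ 556.335 -117.361   80.99 ] [np.float64(0.9268274798255568), np.float64(0.9268274798259896)]
BR [ 531.329 -301.793   81.105] [np.float64(0.6279199258057729), np.float64(0.6279199258060094)]
ring [ 612.892 -130.096  102.129] [np.float64(0.6313240984175383), np.float64(0.6313240984165006)]
p1 [ 658.848 -169.005  120.052] [np.float64(0.5514922131895644), np.float64(0.5514922131887691)]
p2 [ 650.768 -230.658  118.342] [np.float64(0.4436439709779412), np.float64(0.44364397097867797)]
p3 [ 606.315 -255.582  103.712] [np.float64(0.8582227875670324), np.float64(0.8582227875675554)]
plate [ 605.658 -193.789   97.991] [np.float64(0.7739669043919513), np.float64(0.7739669043917914)]
dial [ 592.74  -301.523  111.797] [np.float64(0.7349668239860241), np.float64(0.7349668239859447)]
c [ 601.414 -217.383  102.186] ey [ 0.139  0.99  -0.004] ex [ 0.931 -0.126  0.342] n [-0.338  0.051  0.94 ] lean 0.3489429932133995 yaw -0.13938128282151857 -0.15113201774743593
TL [62.391 93.149 -0.467]
TR [ 61.278 -92.79    0.467]
BL [-61.851  92.879   0.467]
BR [-61.817 -93.237  -0.467]
ring [-0.35  88.035  0.561]
p1 [53.485 55.811 -0.133]
p2 [53.158 -6.359 -2.182]
p3 [  9.908 -37.154  -2.188]
plate [-0.461 23.973 -4.162]
dial [  5.83  -84.569   7.633]
bartop [635.43  184.241 232.58 ] [np.float64(0.44565794995806013), np.float64(0.44565794995774344)]
hl [688.528 395.659 234.056] [np.float64(0.27442888593344045), np.float64(0.27442888593251163)]
fr [676.16  150.688 239.279] [np.float64(2.834852286580579), np.float64(2.834852286581776)]
```

```bash
cat >> h.py <<'E'
np.set_printoptions(precision=4,suppress=True)
psi=-0.143;L=0.36
ey=np.array([-np.sin(psi),np.cos(psi),0]);n=np.array([-np.sin(L)*np.cos(psi),-np.sin(L)*np.sin(psi),np.cos(L)]);ex=np.cross(ey,n)
A=np.array([602.,-217.5,100.2])+25*ey   # handle axis on face
RH=np.c_[ey,ex,-n]
def go(P,R,P0=None,R0=None):
    s=r.sense(); P0=s['eef_pos'] if P0 is None else P0; R0=rot(s['tcp_rot']) if R0 is None else R0
    print('shift m',R0.T@(np.array(P)-P0)/1000,'rv',Ro.from_matrix(R0.T@R).as_rotvec())
E
python3 - <<'E'
from h import *
print(A, A+35*n)
s=r.sense();R0=rot(s['tcp_rot'])
Rd=rot([np.pi,0,1.95])
go([400,250,380],Rd)
go(A+155*n,RH,np.array([400,250,380]),Rd)
E
```

```text
[ 605.5628 -192.7552  100.2   ] [ 593.3591 -190.998   132.9564]
shift m [-0.3004 -0.2612 -0.1303] rv [-0.0008  0.0004  0.8698]
shift m [-0.4602 -0.0203  0.1347] rv [-0.3517 -0.094   0.5165]
```

send_rows --targets '[-0.02,-0.018,-0.02,0,0,0.06,1,-0.05,-0.044,-0.04,0,0,0.14,1,-0.08,-0.07,-0.06,0,0,0.23,1,-0.11,-0.096,-0.08,0,0,0.32,1,-0.14,-0.122,-0.1,0,0,0.41,1,-0.17,-0.148,-0.12,0,0,0.5,1,-0.2,-0.174,-0.13,0,0,0.59,1,-0.23,-0.2,-0.13,0,0,0.68,1,-0.26,-0.226,-0.13,0,0,0.77,1,-0.285,-0.248,-0.13,0,0,0.83,1,-0.3,-0.261,-0.13,0,0,0.87,1,-0.3,-0.261,-0.13,0,0,0.87,1]'

```text
clock: 1.2
eef_pos: [401.2, 247.1, 380.1]
tcp_rot: [3.141, 0.001, 1.944]
contact_force: [-0.8, 0.1, -0.4]
opening: 1.003
grasp_force: 0.0
```

send_rows --targets '[-0.02,0,0,-0.015,-0.004,0.025,1,-0.06,-0.002,0.015,-0.05,-0.01,0.07,1,-0.1,-0.004,0.03,-0.08,-0.02,0.11,1,-0.14,-0.006,0.04,-0.11,-0.03,0.16,1,-0.18,-0.008,0.055,-0.14,-0.04,0.2,1,-0.22,-0.01,0.067,-0.17,-0.045,0.25,1,-0.26,-0.012,0.08,-0.2,-0.05,0.3,1,-0.3,-0.014,0.09,-0.23,-0.06,0.34,1,-0.34,-0.016,0.1,-0.26,-0.07,0.38,1,-0.38,-0.018,0.11,-0.29,-0.08,0.43,1,-0.42,-0.02,0.125,-0.32,-0.085,0.47,1,-0.46,-0.02,0.135,-0.352,-0.094,0.516,1]'

```text
clock: 2.2
eef_pos: [550.3, -183.1, 244.8]
tcp_rot: [2.78, -0.0, 1.427]
contact_force: [0.3, 1.0, 0.5]
opening: 0.999
grasp_force: 0.0
```

```bash
python3 - <<'E'
from h import *
s=r.sense();print(s['eef_pos'],s['qpos'],s['clock'])
f=cams.grab_frame('wrist');I=f['color'].copy()
cv2.imwrite('pics/w1raw.png',I)
for P in (A,A+35*n,A+48*n-45*ey,A+48*n+25*ey,A+62*ey,A-110*ey+20*n): 
    p=proj(f,P);print(p);cv2.circle(I,tuple(int(round(v)) for v in p),4,(0,0,255),1)
cv2.imwrite('pics/w1.png',I)
go(A+35*n,RH)
E
```

```text
[ 550.29   -183.0948  244.8339] [-0.3677  0.1366  1.9858  0.127   0.6701 -0.3091] 2.2
[276.8014 205.65  ]
[277.0184 216.1557]
[277.1037 273.6217]
[277.1214 189.1148]
[276.7981 136.5517]
[276.9169 322.2522]
shift m [ 0.0031 -0.0006  0.1179] rv [ 0.0037  0.0032 -0.0051]
```

View pics/w1.png

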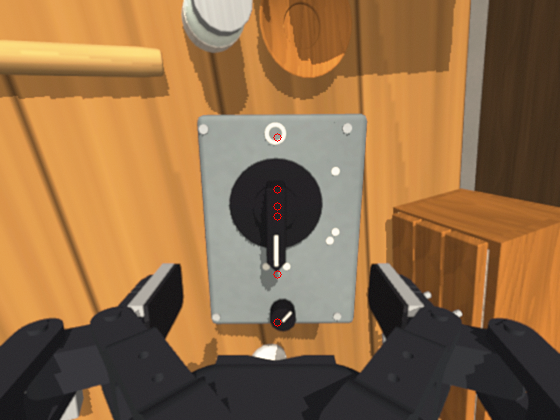

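The wrist view shows the bar centred, with its nose at about (276,268) and the ring at (275,133). My predictions sit about 2–3 mm too far to the right along the box, so I shift that much towards the ring. Then I descend and grip.

send_rows --targets '[0.001,0,0.01,0,0,0,1,0.002,0,0.03,0.001,0.001,-0.001,1,0.003,0,0.05,0.002,0.001,-0.002,1,0.004,0,0.07,0.003,0.002,-0.003,1,0.005,-0.001,0.09,0.003,0.003,-0.004,1,0.0055,-0.001,0.105,0.004,0.003,-0.005,1,0.0055,-0.001,0.115,0.004,0.003,-0.005,1,0.0055,-0.001,0.118,0.004,0.003,-0.005,1,0.0055,-0.001,0.118,0.004,0.003,-0.005,-0.2,0.0055,-0.001,0.118,0.004,0.003,-0.005,-1,0.0055,-0.001,0.118,0.004,0.003,-0.005,-1,0.0055,-0.001,0.118,0.004,0.003,-0.005,-1]' --grip_force 70

```text
clock: 3.25
eef_pos: [591.6, -182.1, 136.0]
tcp_rot: [2.784, -0.001, 1.434]
contact_force: [-0.2, -0.4, -0.3]
opening: 0.455
grasp_force: 0.0
```

send_rows --targets '[0,0,0,0,0,0,-1,0,0,0,0,0,0,-1,0,0,0,0,0,0,-1,0,0,0,0,0,0,-1,0,0,0,0,0,0,-1,0,0,0,0,0,0,-1]'

```text
clock: 3.75
eef_pos: [592.0, -182.2, 136.1]
tcp_rot: [2.783, -0.001, 1.434]
contact_force: [0.6, 1.0, 5.0]
opening: 0.17
grasp_force: 69.1
```

The last reading was taken before the arm had settled, so the grip sits about 6 mm off the axis and 3.5 mm high. I'll open, shift and grip again.

send_rows --targets '[0,0,0,0,0,0,-0.2,0,0,0,0,0,0,-0.2,0,0,0,0,0,0,-0.2,-0.003,0,0.002,0,0,0,-0.2,-0.0065,0,0.0035,0,0,0,-0.2,-0.0065,0,0.0035,0,0,0,-0.2,-0.0065,0,0.0035,0,0,0,-1,-0.0065,0,0.0035,0,0,0,-1,-0.0065,0,0.0035,0,0,0,-1,-0.0065,0,0.0035,0,0,0,-1,-0.0065,0,0.0035,0,0,0,-1,-0.0065,0,0.0035,0,0,0,-1]'

```text
clock: 4.75
eef_pos: [592.5, -189.0, 132.1]
tcp_rot: [2.784, -0.0, 1.434]
contact_force: [5.4, -2.7, -2.0]
opening: 0.173
grasp_force: 69.3
```

```bash
python3 - <<'E'
from h import *
s=r.sense();print(s['eef_pos'],s['qpos'],s['contact_force'],s['wrist_torque'],s['opening'],s['grasp_force'])
go(A+35*n+2*ey,RH)
E
```

```text
[ 592.475  -188.9636  132.1407] [-0.35    0.3614  1.9913  0.1742  0.4443 -0.3572] [ 5.3519 -2.7126 -1.9795] [-0.3377 -0.3977 -0.1179] 0.1729791939952326 69.30426478385925
shift m [ 0.0001  0.0014 -0.0004] rv [-0.002  -0.0025  0.0054]
```

send_rows --targets '[0,0,0,0,0,-0.05,-1,0,0,0,0,0,-0.15,-1,0,0,0,0,0,-0.25,-1,0,0,0,0,0,-0.35,-1,0,0,0,0,0,-0.45,-1,0,0,0,0,0,-0.55,-1,0,0,0,0,0,-0.65,-1,0,0,0,0,0,-0.75,-1,0,0,0,0,0,-0.85,-1,0,0,0,0,0,-0.95,-1,0,0,0,0,0,-1.03,-1,0,0,0,0,0,-1.05,-1]'

```text
clock: 5.75
eef_pos: [591.3, -189.5, 131.7]
tcp_rot: [2.96, 0.308, 2.46]
contact_force: [-2.4, -7.2, 0.6]
opening: 0.175
grasp_force: 70.1
```

```bash
python3 - <<'E'
from h import *
f=cams.grab_frame('wrist');cv2.imwrite('pics/w2.png',f['color'])
s=r.sense();print(s['eef_pos'],s['qpos'],s['contact_force'],s['wrist_torque'],s['opening'],s['grasp_force'])
go(A+35*n+2*ey,RH)
E
```

```text
[ 591.2788 -189.5496  131.6986] [-0.3513  0.3612  1.9923  0.1727  0.445  -1.4105] [-1.5274 -7.6888  1.2713] [-1.3146  0.42   -0.6111] 0.17413321698887302 70.14278411865234
shift m [-0.0018  0.002  -0.0004] rv [-0.0024 -0.0037  1.0588]
```

View pics/w2.png

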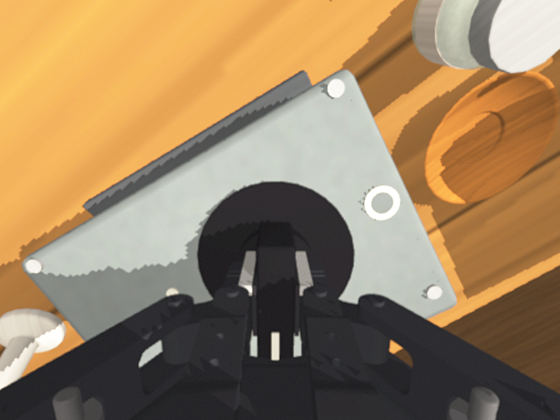

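The bar sits upright in the jaws at about (275,260), so the handle has followed the turn to roughly 2.09. I'll turn it one more click.

send_rows --targets '[0,0,0,0,0,-0.05,-1,0,0,0,0,0,-0.15,-1,0,0,0,0,0,-0.25,-1,0,0,0,0,0,-0.35,-1,0,0,0,0,0,-0.45,-1,0,0,0,0,0,-0.55,-1,0,0,0,0,0,-0.65,-1,0,0,0,0,0,-0.75,-1,0,0,0,0,0,-0.85,-1,0,0,0,0,0,-0.95,-1,0,0,0,0,0,-1.04,-1,0,0,0,0,0,-1.06,-1]'

```text
clock: 6.8
eef_pos: [591.3, -190.9, 131.8]
tcp_rot: [-2.949, 0.303, -2.705]
contact_force: [-4.1, -16.6, -0.3]
opening: 0.176
grasp_force: 70.2
```

send_rows --targets '[0,0,0,0,0,0,1,0,0,0,0,0,0,1,0,0,0,0,0,0,1,0,0,0,0,0,0,1,0,0,0,0,0,0,1,0,0,-0.015,0,0,0,1,0,0,-0.035,0,0,0,1,0,0,-0.055,0,0,0,1,0,0,-0.065,0,0,0,1,0,0,-0.07,0,0,0,1,0,0,-0.07,0,0,0,1,0,0,-0.07,0,0,0,1]'

```text
clock: 7.8
eef_pos: [567.4, -185.2, 196.9]
tcp_rot: [-2.954, 0.304, -2.711]
contact_force: [0.2, -0.3, -0.1]
opening: 0.999
grasp_force: 0.0
```

```bash
python3 - <<'E'
from h import *
s=r.sense();print(s['eef_pos'],s['qpos'],s['contact_force'])
go(A+105*n+2*ey,RH)
E
```

```text
[ 567.439  -185.2453  196.9178] [-0.3606  0.2291  1.9943  0.1445  0.5751 -2.4412] [ 0.2493 -0.3387 -0.0572]
shift m [-0.0019 -0.0012 -0.0008] rv [ 0.001  -0.0059  2.1153]
```

send_rows --targets '[0,0,0,0,0,0.06,1,0,0,0,0,0,0.17,1,0,0,0,0,0,0.28,1,0,0,0,0,0,0.39,1,0,0,0,0,0,0.5,1,0,0,0,0,0,0.61,1,0,0,0,0,0,0.72,1,0,0,0,0,0,0.83,1,0,0,0,0,0,0.94,1,0,0,0,0,0,1.05,1,0,0,0,0,0,1.16,1,0,0,0,0,0,1.27,1]'

```text
clock: 8.8
eef_pos: [567.2, -185.2, 195.8]
tcp_rot: [2.897, 0.259, 2.236]
contact_force: [-0.3, 0.3, 0.3]
opening: 1.001
grasp_force: 0.0
```

send_rows --targets '[0,0,0,0,0,0.11,1,0,0,0,0,0,0.22,1,0,0,0,0,0,0.33,1,0,0,0,0,0,0.44,1,0,0,0,0,0,0.55,1,0,0,0,0,0,0.66,1,0,0,0,0,0,0.77,1,0,0,0,0,0,0.88,1,0,0,0,0,0,0.99,1,0,0,0,0,0,1.1,1,0,0,0,0,0,1.21,1,0,0,0,0,0,1.27,1]'

```text
clock: 9.8
eef_pos: [567.2, -185.1, 195.8]
tcp_rot: [2.819, -0.148, 1.022]
contact_force: [0.1, -0.0, -0.5]
opening: 1.001
grasp_force: 0.0
```

send_rows --targets '[0,0,0,0,0,0.1,1,0,0,0,0,0,0.2,1,0,0,0,0,0,0.3,1,0,0,0,0,0,0.4,1,0,0,0,0,0,0.5,1,0,0,0,0,0,0.58,1,0,0,0,0,0,0.6,1,0,0,0,0,0,0.6,1,0,0,0,0,0,0.6,1]'

```text
clock: 10.55
eef_pos: [567.3, -185.2, 196.5]
tcp_rot: [2.953, -0.303, 0.435]
contact_force: [-0.6, -0.7, -0.0]
opening: 1.003
grasp_force: 0.0
```

```bash
python3 - <<'E'
from h import *
s=r.sense();print(s['clock'],s['eef_pos'],s['qpos'],s['contact_force'])
go(A+35*n+1*ey,RH@Ro.from_euler('z',np.pi-2.094).as_matrix())
f=cams.grab_frame('wrist');I=f['color'].copy()
for P in (A+ey,A+ey+48*n+45*(ey*np.cos(1.047)+ex*np.sin(1.047))): cv2.circle(I,tuple(int(round(v)) for v in proj(f,P)),4,(0,0,255),1)
cv2.imwrite('pics/w3.png',I)
E
```

```text
10.55 [ 567.3213 -185.2483  196.5226] [-0.3607  0.2298  1.9942  0.1444  0.5755  0.6964] [-0.5921 -0.7444 -0.043 ]
shift m [0.0018 0.0025 0.0688] rv [-0.0053  0.0024  0.0253]
```

View pics/w3.png

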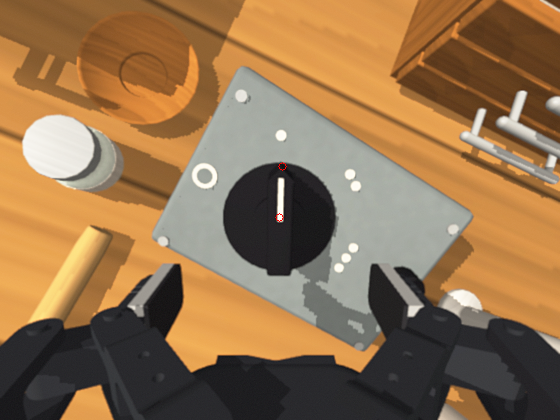

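The handle rests at position one (1.05): its nose is at (281,168) pointing at the single pip, and the jaws straddle it. I'll grip it again and turn to off.

send_rows --targets '[0,0,0.01,0,0,0,1,0.0005,0.001,0.025,0,0,0.01,1,0.001,0.002,0.04,0,0,0.015,1,0.001,0.002,0.055,0,0,0.015,1,0.001,0.002,0.065,0,0,0.015,1,0.001,0.002,0.069,0,0,0.015,0,0.001,0.002,0.069,0,0,0.015,-1,0.001,0.002,0.069,0,0,0.015,-1,0.001,0.002,0.069,0,0,0.015,-1,0.001,0.002,0.069,0,0,0.015,-1,0.001,0.002,0.069,0,0,0.015,-1,0.001,0.002,0.069,0,0,0.015,-1]'

```text
clock: 11.6
eef_pos: [593.0, -190.0, 134.2]
tcp_rot: [2.957, -0.308, 0.417]
contact_force: [-2.8, 1.7, 5.3]
opening: 0.174
grasp_force: 68.3
```

send_rows --targets '[0,0,0,0,0,0,-1,0,0,0,0,0,-0.1,-1,0,0,0,0,0,-0.2,-1,0,0,0,0,0,-0.3,-1,0,0,0,0,0,-0.4,-1,0,0,0,0,0,-0.5,-1,0,0,0,0,0,-0.6,-1,0,0,0,0,0,-0.7,-1,0,0,0,0,0,-0.8,-1,0,0,0,0,0,-0.9,-1,0,0,0,0,0,-1.0,-1,0,0,0,0,0,-1.05,-1]'

```text
clock: 12.6
eef_pos: [592.1, -189.2, 133.8]
tcp_rot: [2.786, 0.002, 1.444]
contact_force: [-5.9, 4.4, 8.8]
opening: 0.174
grasp_force: 69.6
```

send_rows --targets '[0,0,0,0,0,0,-1,0,0,0,0,0,0,1,0,0,0,0,0,0,1,0,0,0,0,0,0,1,0,0,0,0,0,0,1,0,0,0,0,0,0,1,0,0,-0.02,0,0,0,1,0,0,-0.04,0,0,0,1,0,0,-0.07,0,0,0,1,0,0,-0.1,0,0,0,1,0,0,-0.12,0,0,0,1,0,0,-0.12,0,0,0,1]'

```text
clock: 13.6
eef_pos: [552.4, -185.1, 250.2]
tcp_rot: [2.779, 0.002, 1.438]
contact_force: [0.1, -1.3, -0.1]
opening: 0.997
grasp_force: 0.0
```

```bash
python3 - <<'E'
from h import *
s=r.sense();print(s['clock'],s['eef_pos'],s['qpos'],s['contact_force'])
f=cams.grab_frame('wrist');cv2.imwrite('pics/w4.png',f['color'])
E
```

```text
13.6 [ 552.3991 -185.112   250.2273] [-0.3714  0.134   1.9756  0.13    0.6827 -0.3256] [ 0.1021 -1.3267 -0.0544]
```

View pics/w4.png

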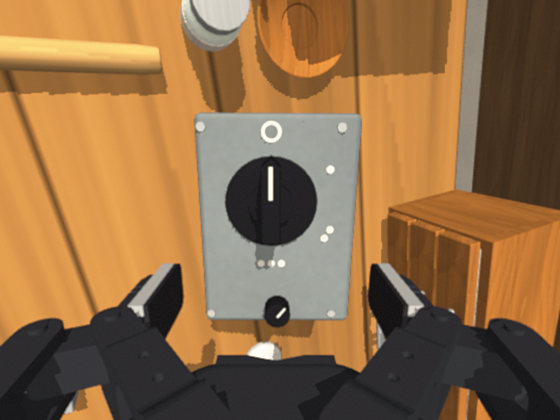

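The handle now points at the ring (nose at (270,165), ring at (271,131)), so it is off, and the dial mark looks unchanged. On to the door.

```bash
python3 - <<'E'
from h import *
R1=rot([np.pi,0,2.3]);P1=np.array([540,0,400.])
go(P1,R1)
go([630,184,340],rot([np.pi,0,3.09]),P1,R1)
E
```

```text
shift m [ 0.1814  0.0195 -0.1552] rv [ 0.3371  0.157  -0.8519]
shift m [0.0772 0.1897 0.06  ] rv [ 0.    0.   -0.79]
```

send_rows --targets '[0.006,0,-0.02,0.01,0.005,-0.03,1,0.02,0.001,-0.04,0.04,0.02,-0.1,1,0.04,0.003,-0.06,0.07,0.035,-0.19,1,0.06,0.005,-0.08,0.11,0.05,-0.28,1,0.08,0.008,-0.1,0.15,0.07,-0.37,1,0.1,0.01,-0.115,0.185,0.085,-0.46,1,0.12,0.012,-0.13,0.22,0.1,-0.55,1,0.14,0.014,-0.14,0.255,0.12,-0.64,1,0.155,0.016,-0.15,0.285,0.135,-0.73,1,0.17,0.018,-0.155,0.315,0.147,-0.8,1,0.18,0.0195,-0.155,0.337,0.157,-0.85,1,0.18,0.0195,-0.155,0.337,0.157,-0.85,1]'

```text
clock: 14.65
eef_pos: [540.8, 0.7, 396.2]
tcp_rot: [-3.138, -0.006, 2.303]
contact_force: [-0.4, -0.4, -0.4]
opening: 1.0
grasp_force: 0.0
```

send_rows --targets '[0.003,0.008,0.002,0,0,-0.03,1,0.01,0.025,0.008,0,0,-0.1,1,0.018,0.045,0.014,0,0,-0.19,1,0.027,0.067,0.02,0,0,-0.28,1,0.036,0.09,0.027,0,0,-0.37,1,0.045,0.112,0.034,0,0,-0.46,1,0.054,0.134,0.042,0,0,-0.55,1,0.063,0.156,0.049,0,0,-0.64,1,0.07,0.175,0.055,0,0,-0.72,1,0.076,0.187,0.059,0,0,-0.78,1,0.077,0.19,0.06,0,0,-0.79,1,0.077,0.19,0.06,0,0,-0.79,1]'

```text
clock: 15.65
eef_pos: [630.0, 182.9, 336.1]
tcp_rot: [3.14, -0.006, 3.088]
contact_force: [-0.4, -0.3, -0.3]
opening: 1.001
grasp_force: 0.0
```

send_rows --targets '[0,0,0,0,0,0,1,0,0,0,0,0,0,1,0,0,0,0,0,0,1]'

```text
clock: 15.9
eef_pos: [630.0, 181.9, 338.1]
tcp_rot: [3.14, -0.004, 3.086]
contact_force: [0.6, -0.0, -0.3]
opening: 0.999
grasp_force: 0.0
```

```bash
python3 - <<'E'
from h import *
s=r.sense();print(s['clock'],s['eef_pos'],s['tcp_rot'],s['qpos'],s['contact_force'])
f=cams.grab_frame('wrist');I=f['color'].copy()
for P in ((635.4,184.2,231),(641.8,182.8,231)): cv2.circle(I,tuple(int(round(v)) for v in proj(f,P)),3,(0,0,255),1);print(proj(f,P))
cv2.imwrite('pics/w5.png',I)
E
```

```text
15.9 [630.0418 181.8609 338.1323] [ 3.1398 -0.0035  3.0864] [ 0.2773  0.3374  1.4597  0.003   1.3472 -1.239 ] [ 0.6479 -0.0181 -0.3419]
[277.814  225.1255]
[276.4655 232.9889]
```

View pics/w5.png

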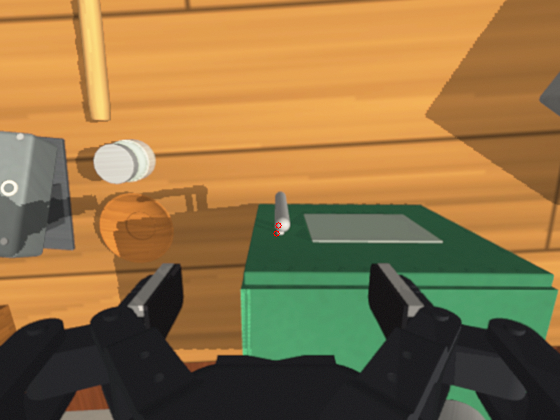

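The bar's upper end is at about (284,227), and the door's top edge runs from (246,273) to (548,273). I'll convert these to world coordinates.

```bash
python3 - <<'E'
from h import *
f=cams.grab_frame('wrist')
g=cv2.cvtColor(f['color'],cv2.COLOR_BGR2HSV)
m=((g[...,1]<60)&(g[...,2]>90)).astype(np.uint8);m[:,:265]=0;m[:,298:]=0;m[:185]=0;m[245:]=0
ys,xs=np.nonzero(m);print(xs.min(),xs.max(),ys.min(),ys.max())
for y in range(190,242,4):
    q=xs[ys==y]; print(y,(q.min(),q.max()) if len(q) else None,end=' ')
print()
print('bar',onz(f,284,228,231))
for p in((245,272),(548,273),(246,288),(555,289)):print(p,onz(f,*p,240))
E
```

```text
275 290 192 235
190 None 194 (np.int64(277), np.int64(284)) 198 (np.int64(276), np.int64(285)) 202 (np.int64(276), np.int64(285)) 206 (np.int64(275), np.int64(287)) 210 (np.int64(275), np.int64(288)) 214 (np.int64(275), np.int64(288)) 218 (np.int64(275), np.int64(289)) 222 (np.int64(275), np.int64(290)) 226 (np.int64(275), np.int64(289)) 230 (np.int64(277), np.int64(287)) 234 (np.int64(277), np.int64(283)) 238 None 
bar [638.0765 189.0288 231.    ]
(245, 272) [669.526 156.757 240.   ]
(548, 273) [682.9784 391.5155 240.    ]
(246, 288) [683.3958 156.4368 240.    ]
(555, 289) [697.1595 399.2582 240.    ]
```

send_rows --targets '[-0.001,0.001,0.01,0,0,0,1,-0.003,0.003,0.03,0,0,0,1,-0.005,0.004,0.055,0,0,0,1,-0.007,0.005,0.08,0,0,0,1,-0.007,0.005,0.1,0,0,0,1,-0.007,0.005,0.12,0,0,0,1,-0.007,0.005,0.128,0,0,0,1,-0.007,0.005,0.13,0,0,0,1,-0.007,0.005,0.13,0,0,0,0,-0.007,0.005,0.13,0,0,0,-1,-0.007,0.005,0.13,0,0,0,-1,-0.007,0.005,0.13,0,0,0,-1]' --grip_force 90

```text
clock: 17.0
eef_pos: [637.5, 187.9, 209.0]
tcp_rot: [3.139, -0.002, 3.088]
contact_force: [0.2, 0.5, -0.4]
opening: 0.452
grasp_force: 0.0
```

send_rows --targets '[0,0,0,0,0,0,-1,0,0,0,0,0,0,-1,0,0,0,0,0,0,-1,0,0,0,0,0,0,-1,0,0,0,0,0,0,-1]'

```text
clock: 17.42
eef_pos: [637.1, 187.0, 208.5]
tcp_rot: [3.141, -0.003, 3.089]
contact_force: [-2.2, -4.4, 6.1]
opening: 0.11
grasp_force: 87.7
```

```bash
python3 - <<'E'
from h import *
s=r.sense();print(s['clock'],s['eef_pos'],s['tcp_rot'],s['qpos'],s['contact_force'],s['opening'],s['grasp_force'])
H=np.array([692,399.]);P0=s['eef_pos'];R0=rot(s['tcp_rot'])
for a in range(0,85,5):
    t=np.radians(-a);c=np.array([[np.cos(t),-np.sin(t)],[np.sin(t),np.cos(t)]])
    P=np.r_[H+c@(P0[:2]-H),P0[2]]
    print(a,np.r_[(R0.T@(P-P0)/1000),np.radians(a)])
E
```

```text
17.4167 [637.0774 187.0278 208.4692] [ 3.1407 -0.0034  3.0885] [ 0.2823  0.4524  1.5798  0.0022  1.1123 -1.2363] [-2.186  -4.3942  6.0702] 0.11040415894718603 87.69786715507507
0 [0. 0. 0. 0.]
5 [0.0185 0.0046 0.0001 0.0873]
10 [0.0366 0.0108 0.0001 0.1745]
15 [0.0541 0.0186 0.0002 0.2618]
20 [0.0708 0.0279 0.0003 0.3491]
25 [0.0866 0.0385 0.0003 0.4363]
30 [0.1015 0.0505 0.0004 0.5236]
35 [0.1152 0.0638 0.0004 0.6109]
40 [0.1277 0.0782 0.0005 0.6981]
45 [0.139  0.0937 0.0006 0.7854]
50 [0.1488 0.1101 0.0006 0.8727]
55 [0.1572 0.1272 0.0006 0.9599]
60 [0.164  0.1451 0.0007 1.0472]
65 [0.1693 0.1634 0.0007 1.1345]
70 [0.173  0.1822 0.0007 1.2217]
75 [0.175  0.2012 0.0008 1.309 ]
80 [0.1753 0.2203 0.0008 1.3963]
```

send_rows --targets '[0.004,0.001,0,0,0,0.02,-1,0.0092,0.0022,0,0,0,0.044,-1,0.0185,0.0046,0,0,0,0.087,-1,0.0276,0.0076,0,0,0,0.131,-1,0.0366,0.0108,0,0,0,0.175,-1,0.0454,0.0146,0,0,0,0.218,-1,0.0541,0.0186,0,0,0,0.262,-1]'

```text
clock: 18.0
eef_pos: [583.5, 208.6, 208.5]
tcp_rot: [-3.142, -0.004, 2.824]
contact_force: [-0.6, -3.2, 4.0]
opening: 0.114
grasp_force: 88.0
```

send_rows --targets '[0.0092,0.0022,0,0,0,0.044,-1,0.0185,0.0046,0,0,0,0.087,-1,0.0366,0.0108,0,0,0,0.175,-1,0.0541,0.0186,0,0,0,0.262,-1,0.0708,0.0279,0,0,0,0.349,-1,0.0866,0.0385,0,0,0,0.436,-1,0.1015,0.0505,0,0,0,0.524,-1,0.1084,0.057,0,0,0,0.567,-1,0.1152,0.0638,0,0,0,0.611,-1,0.1152,0.0638,0,0,0,0.611,-1]'

```text
clock: 18.83
eef_pos: [493.0, 306.8, 208.5]
tcp_rot: [-3.139, -0.005, 2.214]
contact_force: [-1.7, -2.1, 1.4]
opening: 0.114
grasp_force: 88.8
```

At 50° with low forces. I'll go on by another 30°.

send_rows --targets '[0.0092,0.0022,0,0,0,0.044,-1,0.0185,0.0046,0,0,0,0.087,-1,0.0366,0.0108,0,0,0,0.175,-1,0.0541,0.0186,0,0,0,0.262,-1,0.0708,0.0279,0,0,0,0.349,-1,0.0866,0.0385,0,0,0,0.436,-1,0.094,0.0445,0,0,0,0.48,-1,0.1015,0.0505,0,0,0,0.524,-1,0.1015,0.0505,0,0,0,0.524,-1,0.1015,0.0505,0,0,0,0.524,-1]'

```text
clock: 19.67
eef_pos: [473.3, 416.9, 208.5]
tcp_rot: [-3.137, -0.002, 1.694]
contact_force: [-3.3, 0.1, -0.7]
opening: 0.114
grasp_force: 88.9
```

send_rows --targets '[0,0,0,0,0,0,1,0,0,0,0,0,0,1,0,0,0,0,0,0,1,0,0,0,0,0,0,1,0,0,0,0,0,0,1,0,0,0,0,0,0,1,0,0,-0.02,0,0,0,1,0,0,-0.05,0,0,0,1,0,0,-0.08,0,0,0,1,0,0,-0.11,0,0,0,1,0,0,-0.12,0,0,0,1,0,0,-0.12,0,0,0,1]'

```text
clock: 20.67
eef_pos: [475.0, 417.7, 332.2]
tcp_rot: [3.141, -0.006, 1.692]
contact_force: [0.9, -0.7, 0.0]
opening: 0.999
grasp_force: 0.0
```

```bash
python3 - <<'E'
from h import *
s=r.sense();print(s['clock'],s['eef_pos'],s['contact_force'])
S=cams.grab_frame('side')['color'];T=cams.grab_frame('top')['color']
c=lambda i,x,y,w,h:cv2.resize(i[y:y+h,x:x+w],(400,300))
z=cv2.resize(S,(400,300))
cv2.imwrite('pics/end.png',np.vstack([np.hstack([z,cv2.resize(T,(400,300))]),np.hstack([c(S,293,198,100,75),c(T,60,80,200,150)])]))
E
```

```text
20.6667 [475.028  417.6791 332.2238] [ 0.9028 -0.7056  0.0101]
```

View pics/end.png

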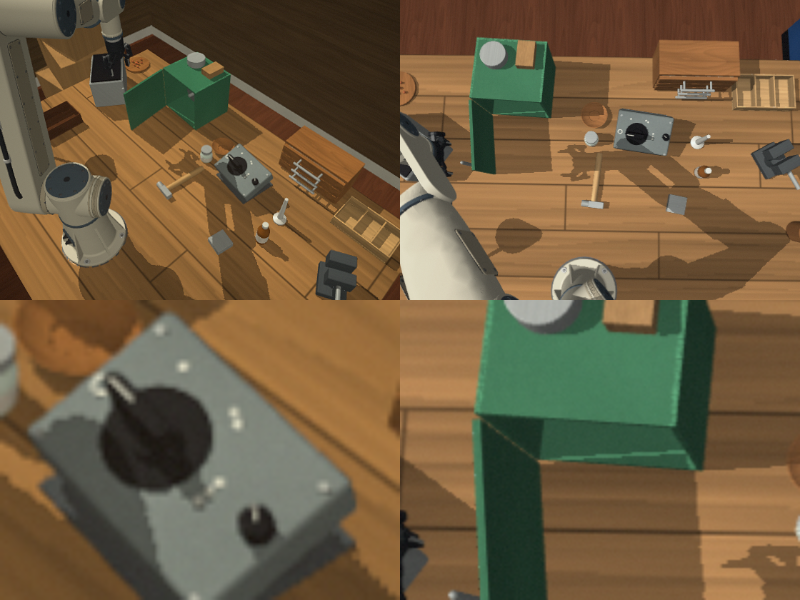

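The door stands about 80° open (hinge at about (472,97) in the top panel), the handle points at the ring, and the dial and the bench items look unmoved. The gripper is clear, so I'll hand in.

```bash
python3 -c "
from rig import r
print(r.sign_off())"
```

```text
the job is handed in; nothing more can be done
None
```

The switch handle was turned back to off first, then the cabinet door was swung about 80° open and left standing; the speed dial and the other bench items look unmoved, and the job was handed in at about 21 s with the gripper clear.

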